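# Clamp a tube offcut in the crank vise

## Robot

A 6-joint arm with a two-finger parallel gripper is mounted at the origin on the work surface. World frame = base frame: x ahead of the robot, y to its left, z up, the work surface at z = 0. Lengths are in m, angles in rad, forces in N, time in s.
With the tool pointing down it reaches from about 0.35 to 0.975 m from the base axis. Payload 4.9 kg.
Tool frame: the origin (TCP) lies midway between the tips of the shut fingers; the grasp point (between the pads) lies 19 mm behind it; z points along the fingers, y is the line along which they close (so a half turn about z gives the same grasp; the last joint's range is limited). The gripper opens to 85 mm and grips with 20 to 120 N. Pads are 22 mm wide; open, the fingers measure 114 mm over their backs; the gripper's body (76 mm by 85 mm) begins 54 mm behind the grasp point. The pads swing forward as they close: fully open they stand 13 mm farther back than shut.
Start: joints at [1.111, 0.053, 1.613, -0, 1.476, -0.119], TCP at [0.209, 0.589, 0.231] pointing down, gripper open.
Joint ranges: [-3.01, 3.01], [-1.01, 2.22], [0.06, 2.58], [-1.02, 4.17], [0.09, 2.62], [-3.14, 3.14]. Speed limits (rad/s): [2.57, 2.57, 3.14, 3.14, 3.14, 3.14].

## Interface

Orientations are given as a rotation vector (axis times angle).
In Python, from station import ctrl gives the robot as it stands.
- The arm moves only by the shell command python3 -m handwheel 'ROWS' [FORCE]. ROWS is JSON, a list of rows, each an object with "gripper": the gripper command: -1 is fully open, 1 is shut, values between are in proportion; "offset": the shift along the tool's x, y, z in mm, a list of three; "rotation": the turn, a rotation vector about the tool's x, y, z in rad, a list of three. A call has exactly 8 rows; each row is the pose to reach, as a shift and turn from the pose commanded when the call began, along the tool's axes at that moment; what a row does not reach only later rows make up. A row lasts 1/8 s, in which the tool goes at most 62.5 mm and 10.7 degrees, less where a joint would pass 70% of its speed; a pose out of reach is approached as far as the arm can. A call with a gripper value outside its range is refused whole. The fingers move at their own pace and stop on an object; FORCE is the grip in N (left out, the last holds). Time passes only in rows, so rows that repeat a pose let the fingers close, or fill a call up. It gives the time, the measured TCP pose, the force, the opening and the grip force at its end, in the units of the state.
- ctrl.get_obs(): the state, without advancing time (a new reading comes with each control period).
- ctrl.get_image(name): name is "scene" or "side" or "wrist"; returns a dict with "image" (420x560x3 uint8, red, green, blue), "fovy" (degrees; the focal length in pixels is half the picture's height over the tangent of half this angle, whatever the lens; pixels are square), "cx", "cy" (the principal point, pixels), "xyz" and "attitude" of the camera in the world. Camera axes: x right, y up, looking along -z (the intrinsics and any distortion apply to the point x, -y, -z); pixel columns grow to the right and rows downward; lengths in m; the calibration is good to about 2 mm. A picture is of the moment at which its call begins. There is no depth.
- ctrl.finish_job(): hands the job in; it is judged then, once.
The state is a dict: "t": time; "q": joint angles; "dq": joint speeds; "effort": joint torques, N m; "tool_pos": TCP position; "tool_rot": TCP orientation; "contact_force": force on the tool from outside, world axes, zero at the start; "wrist_torque": the same for the moment, N m; "opening": finger opening in m; "grip_force": force on a finger pad.
Only numpy, scipy, OpenCV 4.12 (cv2) and the standard library are available. Lean on these libraries where they do the work, as an engineer would, in place of code of your own. Each camera call takes 0.05 s, during which the arm holds its last target. There are 200 camera calls.

## Task

Stand the rectangular aluminium tube offcut upright on the bed of the vise, centred between the jaws with its wide sides facing them, then take the crank by its loose sleeve and, keeping hold of the sleeve all the while it turns, wind it clockwise until the tube is firmly clamped. The tube is thin-walled: go slowly and stop soon after the handle clearly stiffens, never hauling it tighter. Then let go, leaving the tube clamped and the other things on the bench where they are.

Things in the scene. Friction and masses are not known exactly. Their poses are not given: they have to be found in the camera images.
- tube_mid (a point): Centre (half-way up) of the loose offcut of rectangular aluminium tube, standing on end, open at the top: 60 mm along its x, 32 mm along its y, 60 mm tall along its z, 4 mm walls, about 0.12 kg. It can be grasped by its narrow ends, 60 mm apart along its x, where it overhangs the jaws once in the vise.
- vise_bed (a point): Point on top of the vise's flat bed, 30 mm above the bench, between the jaws; axes turned about the vertical only. The fixed jaw's face is 25 mm to its +y side; the moving jaw's face starts 35 to 47 mm to its -y side and closes to +y. Both faces are centred at x = 0, 50 mm wide along x and 36 mm tall. The bed is 110 mm wide.
- carriage: Carriage of the moving jaw: a steel block 64 x 24 x 26 mm, origin at the bottom centre of its front (+y) face; axes as the vise. It moves 36 mm to +y per clockwise turn of the crank. The jaw plate on it stands with its face 10 to 22 mm ahead (+y) of this origin: set by hand, how far is not measured, and backed by a stiff spring (30 N per mm).
- crank_axis (a point): Point on the upright crank axis at the height of the sleeve's middle, 146.5 mm above the bench; fixed to the vise, 187.5 mm to the -y side of vise_bed. Below it is the gearbox, 85 x 95 mm, its top 85 mm above the bench.
- sleeve: The crank's grip: an upright black cylinder, 25 mm in diameter and 60 mm tall, spinning freely on the pin of the crank arm, 55 mm from the crank axis. Origin at the centre of its lower end; it cannot come off. Directly under it is the crank arm (22 mm wide, top 115 mm above the bench), which sweeps round with it.
- sleeve_mid (a point): Middle of that sleeve, 30 mm above its lower end. Empty running takes a steady 5 N or so at the sleeve. Once the tube is pinched between both jaws it climbs steeply: each 1 N more adds about 10 N on the tube. 3 to 5 N above the running drag clamps it well; 9 N above crushes it.
- crank (a joint): Angle of the crank, rad; grows as it turns clockwise seen from above, which closes the jaw. About 0.8 to 1.3 turns are needed and no end stop is met before that. Its own friction holds it where it is left, with up to about 45 N on the tube; left tighter it springs back a little, to about that.
- pipe: Round pipe offcut, a bystander.
- angle: L-shaped angle offcut, a bystander.
- bolt_bin: Yellow open-fronted bin of fasteners, 160 x 100 x 75 mm, a bystander.
- bolt_bin2: A second such bin, a bystander.
- scanner: Black hand-held scanner lying on the bench, a bystander.
- spanner: Steel spanner lying on the bench, a bystander.
- oil: Upright can, 60 mm across and 160 mm tall, a bystander.
- tube: The same offcut; origin at the centre of its underside, axes as tube_mid.
- vise: The vise itself; origin on the bench 25 mm to the -y side of vise_bed, axes the same.
Not all that is in view belongs to the job. Leave any purple look-alike of the tube alone.

How it is judged:
By the outcome, as a careful person would: the job done as asked, in the order asked, and still so for the second after the job is handed in, with the robot touching nothing.
It also fails if it takes over 72 s, if anything falls off the work surface, if the arm or the gripper's body presses on something with over 40 N, if the wrist force passes 120 N, or if a joint passes its speed limit or range.

## Working session

There is one attempt and no reset: what is moved stays moved. The work goes in short steps, Python scripts to look and compute and a shell command to move; the robot and the scene stay as the last step left them, time stands still between calls to the robot, and variables do not carry over. Pictures are saved under pics/ and viewed, at most 10 in all, crops included, and the job is handed in when it is done.

```bash
mkdir -p pics; cat > h.py <<'E'
import numpy as np,cv2
from scipy.spatial.transform import Rotation as R
from station import ctrl
def grab(n):
    d=ctrl.get_image(n); return d
def rot(a):
    a=np.array(a,float)
    return a if a.shape==(3,3) else (R.from_rotvec(a).as_matrix() if a.size==3 else R.from_quat(a).as_matrix())
E
python3 - <<'E'
from h import *
o=ctrl.get_obs()
print({k:np.round(v,3).tolist() for k,v in o.items()})
for n in("scene","side","wrist"):
    d=grab(n); print(n,{k:v for k,v in d.items() if k!="image"})
    np.save(f"pics/{n}0.npy",d["image"])
    cv2.imwrite(f"pics/{n}0.png",d["image"][:,:,::-1])
E
ls
```

```text
{'t': 0.0, 'q': [1.111, 0.053, 1.614, 0.0, 1.476, -0.119], 'dq': [-0.0, 0.001, -0.002, 0.001, -0.002, 0.0], 'effort': [0.0, -39.367, -37.018, -0.0, 0.007, -0.0], 'tool_pos': [0.209, 0.588, 0.23], 'tool_rot': [-0.533, -3.095, 0.003], 'contact_force': [1.157, -0.599, 0.893], 'wrist_torque': [-0.047, -0.066, 0.022], 'grip_force': 0.0, 'opening': 0.085}
scene {'fovy': 49.484892637170994, 'cx': 278.5761322633694, 'cy': 209.49928702044244, 'xyz': array([0.98113316, 0.59586944, 1.17066011]), 'attitude': array([0.23464774, 0.7571354 , 2.47807486])}
side {'fovy': 48.272054152944214, 'cx': 283.90725830501776, 'cy': 215.83782662417477, 'xyz': array([ 0.26412984, -0.81586082,  0.99140679]), 'attitude': array([ 0.75525528, -0.13510908, -0.34021147])}
wrist {'fovy': 61.36445432625432, 'cx': 280.87817289309004, 'cy': 219.06963713814847, 'xyz': array([0.13309912, 0.61480878, 0.37256311]), 'attitude': array([-0.27768142, -0.19433145,  1.21928028])}
h.py
pics
```

View pics/scene0.png

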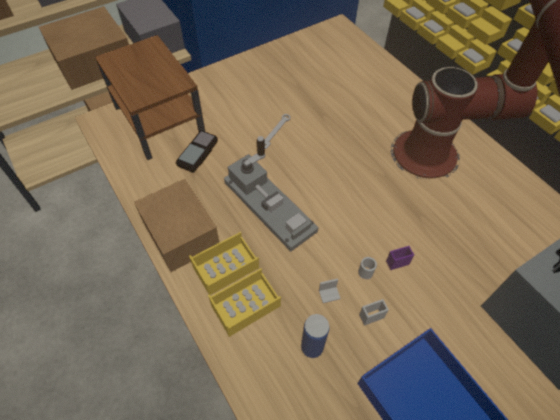

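View pics/side0.png

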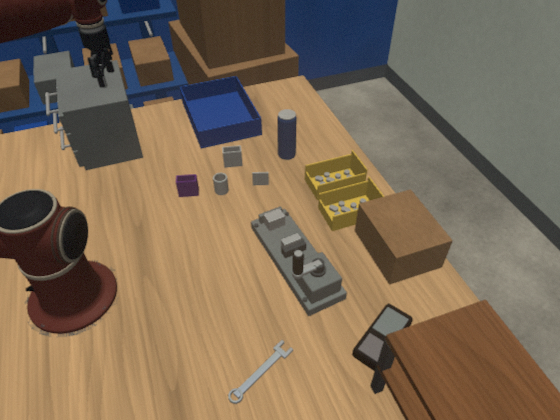

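The scene view shows the grey rectangular tube at (375,312). It could be confused with the purple look-alike (400,257), the round pipe (368,268) and the angle (330,291). In the side view these are the tube (232,157), purple (187,185), pipe (221,184) and angle (260,178). I choose the grey rectangular one, and the vise is at (270,200) in scene and (297,255) in side. Next is a close crop of all of these.

```bash
cat >> h.py <<'E'
def cam(d):
    f=d["image"].shape[0]/2/np.tan(np.radians(d["fovy"])/2)
    return f,d["cx"],d["cy"],np.array(d["xyz"]),rot(d["attitude"])
def onz(d,uv,z):
    f,cx,cy,p,M=cam(d); uv=np.atleast_2d(uv).astype(float)
    r=np.c_[(uv[:,0]-cx)/f,-(uv[:,1]-cy)/f,-np.ones(len(uv))]@M.T
    return p+r*((z-p[2])/r[:,2])[:,None]
def proj(d,P):
    f,cx,cy,p,M=cam(d); c=(np.atleast_2d(P)-p)@M
    return np.c_[cx+f*c[:,0]/-c[:,2],cy-f*c[:,1]/-c[:,2]]
def tri(ds,uvs):
    A=np.zeros((3,3));b=np.zeros(3)
    for d,uv in zip(ds,uvs):
        a=onz(d,uv,0)[0]-cam(d)[3]; a/=np.linalg.norm(a); Q=np.eye(3)-np.outer(a,a); A+=Q; b+=Q@cam(d)[3]
    return np.linalg.solve(A,b)
def load(n):
    import pickle; return pickle.load(open(f"pics/{n}.pkl","rb"))
def save(n,tag):
    import pickle; d=grab(n); pickle.dump(d,open(f"pics/{n}{tag}.pkl","wb")); return d
def crop(d,x0,y0,x1,y1,k):
    c=d["image"][y0:y1,x0:x1,::-1]; return cv2.resize(c,None,fx=k,fy=k,interpolation=cv2.INTER_CUBIC)
E
python3 - <<'E'
from h import *
s=save("scene","1"); t=save("side","1"); w=save("wrist","1")
a=crop(s,215,145,325,250,3.6); b=crop(s,310,230,420,335,3.6)[:,:400]
c=crop(t,240,200,350,310,2); 
cv2.imwrite("pics/c1.png",np.hstack([a[:378],b[:378]]))
c=crop(t,240,200,350,310,3.6); e=crop(t,165,135,275,245,3.6)
cv2.imwrite("pics/c2.png",np.hstack([c,e]))
print(s["xyz"],onz(s,[[375,312],[427,155]],0),onz(t,[[232,160],[70,295]],0))
E
```

```text
[0.98113316 0.59586944 1.17066011] [[ 0.50346539  0.35341334  0.        ]
 [-0.00273857  0.01296757  0.        ]] [[ 5.23357747e-01  3.72740639e-01  0.00000000e+00]
 [-7.16577423e-03  3.70447396e-03  1.11022302e-16]]
```

View pics/c1.png

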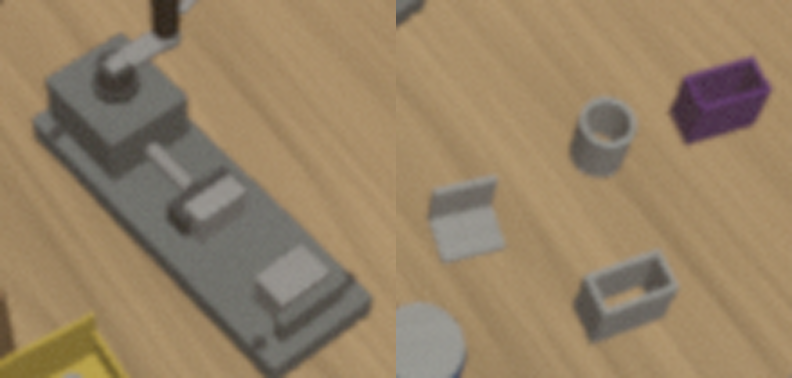

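View pics/c2.png

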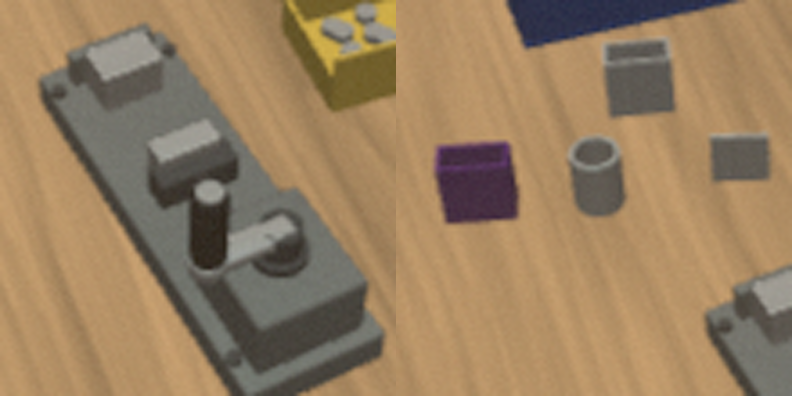

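The crops confirm the tube: grey, rectangular, open at the top, at c1 (625,295) and c2 (640,78). The purple one is at c1 (720,100), the pipe at (603,135) and the angle at (465,220). The fixed jaw is at c1 (292,275), the moving jaw at (213,203), and the gearbox at (115,90) with the sleeve behind it.

```bash
python3 - <<'E'
from h import *
np.set_printoptions(precision=4,suppress=True)
s=load("scene1");t=load("side1")
S=lambda P:np.array([[215+u/3.6,145+v/3.6] for u,v in P])-.36
S2=lambda P:np.array([[310+(u-396)/3.6,230+v/3.6] for u,v in P])-.36
T=lambda P:np.array([[240+u/3.6,200+v/3.6] for u,v in P])-.36
T2=lambda P:np.array([[165+(u-396)/3.6,135+v/3.6] for u,v in P])-.36
a=onz(s,S2([(578,284),(659,253),(677,286),(595,308)]),.06); print("tube scene",a,a.mean(0))
b=onz(t,T2([(604,48),(667,40),(672,58),(606,64)]),.06); print("tube side",b,b.mean(0))
a=onz(s,S([(48,88),(122,37),(187,97),(115,138)]),.085); print("gear scene",a,a.mean(0))
a=onz(t,T([(290,190),(365,280),(262,330)]),.085); print("gear side",a,(a[0]+a[2])/2)
a=onz(s,S([(36,118),(371,297),(190,112),(272,364)]),.03); print("slab scene",a)
b=onz(t,T([(42,82),(146,27),(383,335),(248,388)]),.03); print("slab side",b)
for nm,p,q in(("fix back corner",0,0),):pass
print("sleeve top side",onz(t,T([(211,188)]),.1765))
# sleeve by dark mask in scene
for d,(x0,y0,x1,y1) in((s,(250,130,275,160)),(t,(285,245,310,280))):
    im=d["image"].astype(int)[y0:y1,x0:x1]; m=(im.max(2)<70); ys,xs=np.where(m); print(m.sum(),xs.min()+x0,xs.max()+x0,ys.min()+y0,ys.max()+y0,xs.mean()+x0,ys.mean()+y0)
# jaw tops fixed & moving : bed30+36=66 mm
print("fixed jaw top scene",onz(s,S([(257,279),(303,248),(327,273),(283,308)]),.066))
print("mov jaw top scene",onz(s,S([(183,207),(228,173),(246,190),(203,224)]),.066))
print("fixed jaw top side",onz(t,T([(85,52),(150,32),(163,65),(103,82)]),.066))
print("mov jaw top side",onz(t,T([(148,142),(213,121),(222,140),(155,165)]),.066))
E
```

```text
tube scene [[0.5542 0.3381 0.06  ]
 [0.4899 0.3509 0.06  ]
 [0.4953 0.3772 0.06  ]
 [0.5552 0.3587 0.06  ]] [0.5236 0.3562 0.06  ]
tube side [[0.4957 0.3694 0.06  ]
 [0.5513 0.3607 0.06  ]
 [0.5481 0.3346 0.06  ]
 [0.4914 0.3469 0.06  ]] [0.5216 0.3529 0.06  ]
gear scene [[ 0.6262 -0.2272  0.085 ]
 [ 0.544  -0.243   0.085 ]
 [ 0.5313 -0.1561  0.085 ]
 [ 0.605  -0.1508  0.085 ]] [ 0.5766 -0.1942  0.085 ]
gear side [[ 0.6069 -0.1528  0.085 ]
 [ 0.6226 -0.2404  0.085 ]
 [ 0.5435 -0.2531  0.085 ]] [ 0.5752 -0.203   0.085 ]
slab scene [[ 0.6336 -0.2447  0.03  ]
 [ 0.4912  0.0645  0.03  ]
 [ 0.5152 -0.1783  0.03  ]
 [ 0.5945  0.0737  0.03  ]]
slab side [[ 0.4902  0.0545  0.03  ]
 [ 0.5868  0.0827  0.03  ]
 [ 0.6361 -0.2516  0.03  ]
 [ 0.5338 -0.2583  0.03  ]]
sleeve top side [[ 0.5268 -0.201   0.1765]]
80 257 263 141 154 260.4625 147.5375
277 285 305 245 279 296.39350180505414 260.4801444043321
fixed jaw top scene [[0.574  0.0188 0.066 ]
 [0.5262 0.0137 0.066 ]
 [0.5234 0.0439 0.066 ]
 [0.5714 0.0525 0.066 ]]
mov jaw top scene [[ 0.5871 -0.0725  0.066 ]
 [ 0.5371 -0.082   0.066 ]
 [ 0.5339 -0.0593  0.066 ]
 [ 0.5822 -0.0493  0.066 ]]
fixed jaw top side [[0.5219 0.0402 0.066 ]
 [0.5757 0.0429 0.066 ]
 [0.5728 0.0065 0.066 ]
 [0.5245 0.0059 0.066 ]]
mov jaw top side [[ 0.5356 -0.0617  0.066 ]
 [ 0.5872 -0.0593  0.066 ]
 [ 0.5865 -0.0787  0.066 ]
 [ 0.5328 -0.0839  0.066 ]]
```

Both views agree to about 3 mm, and the base at (0,0) checks out too:
- **Tube:** (0.522, 0.354), yaw about -13°.
- **Vise:** yaw about +7°, with the gearbox near (0.576, -0.198).

I'll move over the tube for a wrist look.

```bash
cat >> h.py <<'E'
def plan(tcp,yaw):
    "offset mm and z-turn to bring TCP to tcp (pointing down) with tool y at yaw deg (world, mod 180)"
    o=ctrl.get_obs(); M=rot(o["tool_rot"]); d=(np.array(tcp)-o["tool_pos"])@M*1000
    y=np.degrees(np.arctan2(M[1,1],M[0,1])); dy=(yaw-y+90)%180-90
    a=np.radians(yaw+ (0 if abs(((yaw-y)+180)%360-180)<=90 else 180))
    G=np.c_[[np.sin(a),-np.cos(a),0],[np.cos(a),np.sin(a),0],[0,0,-1]]  # x=y x z with z down
    if np.linalg.det(G)<0: G[:,0]*=-1
    print("offset",np.round(d,1),"rot",np.round(R.from_matrix(M.T@G).as_rotvec(),4),"yaw now",round(y,2),"tcp",np.round(o["tool_pos"],4),"t",round(o["t"],2))
E
python3 -c "
from h import *
plan([.522,.354,.2],-13)"
```

```text
offset [-373.7 -116.6   30.9] rot [-7.0000e-04  5.0000e-04  1.4569e+00] yaw now 70.47 tcp [0.2088 0.5888 0.2309] t 0.3
```

```bash
python3 -m handwheel '[{"gripper":-1,"offset":[-40,-13,4],"rotation":[0,0,0.17]},{"gripper":-1,"offset":[-90,-28,8],"rotation":[0,0,0.35]},{"gripper":-1,"offset":[-145,-45,12],"rotation":[0,0,0.53]},{"gripper":-1,"offset":[-200,-62,16],"rotation":[0,0,0.71]},{"gripper":-1,"offset":[-255,-79,20],"rotation":[0,0,0.89]},{"gripper":-1,"offset":[-310,-96,25],"rotation":[0,0,1.07]},{"gripper":-1,"offset":[-350,-109,29],"rotation":[0,0,1.25]},{"gripper":-1,"offset":[-373,-116,31],"rotation":[0,0,1.43]}]' 40
python3 - <<'E'
from h import *
plan([.522,.354,.2],-13)
d=save("wrist","2"); cv2.imwrite("pics/w2.png",d["image"][:,:,::-1]); print(d["xyz"],ctrl.get_obs()["q"])
E
```

```text
t: 1.3
tool_pos: [0.5232, 0.3533, 0.1998]
tool_rot: [2.44, 1.979, -0.001]
contact_force: [-0.6, -0.3, -0.3]
opening: 0.0854
grip_force: 0.0
offset [ 0.5 -1.3 -0.2] rot [-0.0003  0.0005  0.0188] yaw now -11.92 tcp [0.5232 0.3533 0.1998] t 1.3
[0.53998757 0.43116941 0.34217762] [ 0.47388555  0.08940641  1.62769617 -0.00197052  1.42443725  0.6876626 ]
```

View pics/w2.png

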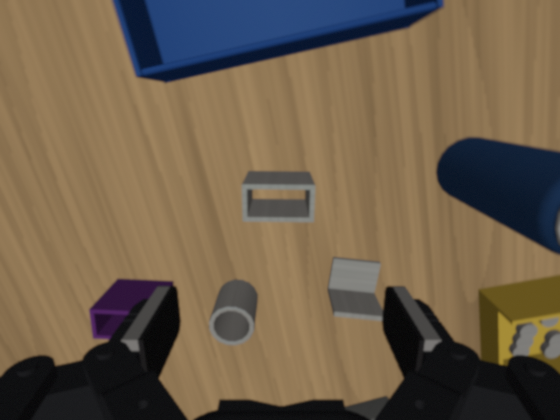

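The wrist view shows the grey tube at (279,197), its top rim spanning roughly (242..315, 187..221). The pipe (234,312), purple look-alike (133,308), angle (356,288) and oil can (510,190) are also visible.

```bash
python3 - <<'E'
from h import *
np.set_printoptions(precision=4,suppress=True)
d=load("wrist2"); print(onz(d,[[242,187],[314,187],[315,221],[243,221]],.06),proj(d,[[.523,.354,.06],[.523,.354,0],[.5232,.3533,.2]]))
M=rot(d["attitude"]);print(M)
im=d["image"]; hsv=cv2.cvtColor(im,cv2.COLOR_RGB2HSV); m=((hsv[...,1]<50)).astype(np.uint8); m[:150]=0;m[240:]=0;m[:,:220]=0;m[:,330:]=0
c=max(cv2.findContours(m,0,1)[0],key=cv2.contourArea); print(cv2.minAreaRect(c),cv2.approxPolyDP(c,3,True)[:,0].tolist())
E
```

```text
[[0.4953 0.3736 0.06  ]
 [0.5527 0.3615 0.06  ]
 [0.5484 0.3326 0.06  ]
 [0.4891 0.3451 0.06  ]] [[280.2071 202.9592]
 [280.3424 186.5684]
 [280.2706 287.9389]]
[[ 0.9784  0.1961  0.0651]
 [-0.2066  0.9292  0.3063]
 [-0.0004 -0.3132  0.9497]]
((278.0, 196.5), (49.0, 72.0), 90.0) [[248, 173], [242, 184], [243, 220], [313, 220], [314, 185], [308, 173]]
```

The wrist view gives the tube at (0.521, 0.353), yaw -11.9°, size 59×29 mm, which agrees. Descending and gripping.

```bash
python3 -m handwheel '[{"gripper":-1,"offset":[0,-1,30],"rotation":[0,0,0]},{"gripper":-1,"offset":[0,-2,75],"rotation":[0,0,0]},{"gripper":-1,"offset":[0,-2,120],"rotation":[0,0,0]},{"gripper":-1,"offset":[0,-2,155],"rotation":[0,0,0]},{"gripper":-1,"offset":[0,-2,175],"rotation":[0,0,0]},{"gripper":-1,"offset":[0,-2,182],"rotation":[0,0,0]},{"gripper":-0.2,"offset":[0,-2,182],"rotation":[0,0,0]},{"gripper":0,"offset":[0,-2,182],"rotation":[0,0,0]}]' 40
python3 -m handwheel '[{"gripper":1,"offset":[0,0,0],"rotation":[0,0,0]},{"gripper":1,"offset":[0,0,0],"rotation":[0,0,0]},{"gripper":1,"offset":[0,0,0],"rotation":[0,0,0]},{"gripper":1,"offset":[0,0,0],"rotation":[0,0,0]},{"gripper":1,"offset":[0,0,-15],"rotation":[0,0,0]},{"gripper":1,"offset":[0,0,-50],"rotation":[0,0,0]},{"gripper":1,"offset":[0,0,-95],"rotation":[0,0,0]},{"gripper":1,"offset":[0,0,-130],"rotation":[0,0,0]}]' 40
```

```text
t: 2.35
tool_pos: [0.5212, 0.3563, 0.0206]
tool_rot: [2.431, 1.988, 0.006]
contact_force: [1.3, 0.4, -1.3]
opening: 0.0596
grip_force: 43.6
t: 3.35
tool_pos: [0.5197, 0.3554, 0.1506]
tool_rot: [2.432, 1.988, 0.001]
contact_force: [0.1, 1.0, -0.5]
opening: 0.0596
grip_force: 43.6
```

```bash
python3 -c "
from h import *
plan([.553,-.012,.18],7)"
```

```text
offset [-353.5  105.6  -29.6] rot [ 0.0009 -0.0005 -0.3221] yaw now -11.46 tcp [0.5197 0.3554 0.1506] t 3.35
```

```bash
python3 -m handwheel '[{"gripper":1,"offset":[-25,8,-15],"rotation":[0,0,-0.03]},{"gripper":1,"offset":[-75,22,-30],"rotation":[0,0,-0.07]},{"gripper":1,"offset":[-130,39,-30],"rotation":[0,0,-0.12]},{"gripper":1,"offset":[-185,55,-30],"rotation":[0,0,-0.17]},{"gripper":1,"offset":[-240,72,-30],"rotation":[0,0,-0.22]},{"gripper":1,"offset":[-290,87,-30],"rotation":[0,0,-0.27]},{"gripper":1,"offset":[-332,99,-30],"rotation":[0,0,-0.31]},{"gripper":1,"offset":[-353,105,-30],"rotation":[0,0,-0.322]}]'
python3 - <<'E'
from h import *
plan([.553,-.012,.18],7)
d=save("wrist","3"); cv2.imwrite("pics/w3.png",cv2.resize(d["image"][:,:,::-1],None,fx=1.4,fy=1.4,interpolation=cv2.INTER_CUBIC))
print(proj(d,[[.553,-.012,.03],[.553,-.012,.066]]))
E
```

```text
t: 4.35
tool_pos: [0.552, -0.0136, 0.1785]
tool_rot: [-2.084, -2.351, 0.001]
contact_force: [0.4, -0.0, -1.6]
opening: 0.0596
grip_force: 43.7
offset [ 1.4  1.2 -1.5] rot [-0.0005  0.0002 -0.0019] yaw now 6.89 tcp [ 0.552  -0.0136  0.1785] t 4.35
[[282.33874616 199.34651622]
 [282.50322718 211.774518  ]]
```

View pics/w3.png

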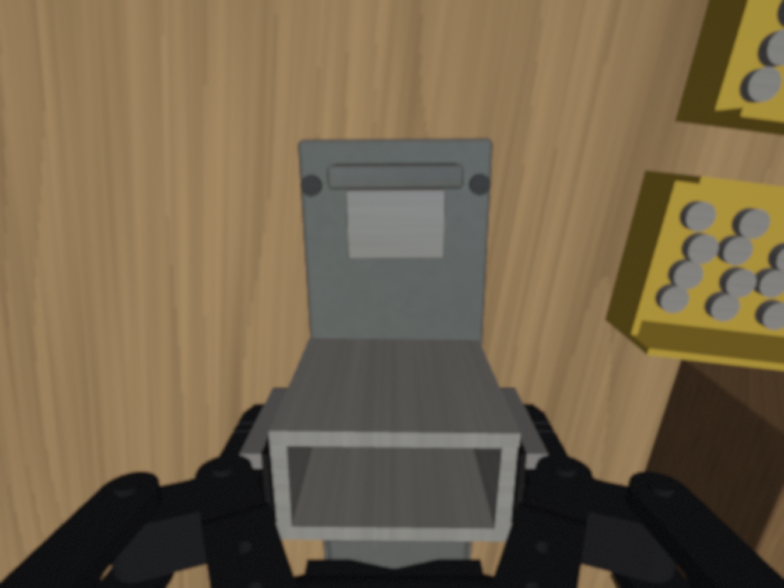

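The wrist view (×1.4) shows the tube held squarely, with the fixed jaw's top plate at (347..444, 190..257) and the slab's far corners at (299,141) and (491,141). Slab, jaw and tube edges are all parallel.

```bash
python3 - <<'E'
from h import *
np.set_printoptions(precision=4,suppress=True)
d=load("wrist3")
j=onz(d,np.array([[347,190.5],[444,190.5],[444.5,257],[347.5,257]])/1.4-.3,.066)
b=onz(d,np.array([[299.5,141],[491.5,141],[482.5,338],[312,338]])/1.4-.3,.03)
print(j,b)
ang=lambda v:np.degrees(np.arctan2(v[1],v[0]))
print("jaw w",np.linalg.norm(j[2]-j[3]),ang(j[2]-j[3]),ang(j[1]-j[0]),"slab w",np.linalg.norm(b[1]-b[0]),np.linalg.norm(b[3]-b[2]),ang(b[1]-b[0]),ang((b[0]+b[1]-b[2]-b[3]))-90)
a=np.radians(6.9);X=np.array([np.cos(a),np.sin(a),0]);Y=np.array([-np.sin(a),np.cos(a),0])
f=(j[2]+j[3])/2;vb=f-25e-3*Y;vb[2]=.03
print("face",f,"vise_bed",vb,"gear",vb-.1875*Y,"slab mid x",[(q-vb)@X for q in ((b[0]+b[1])/2,(b[2]+b[3])/2)])
# tube rim at mid
t=onz(d,np.array([[270,432],[523,432],[511,538],[280,538]])/1.4-.3,.1785+.0394)
o=ctrl.get_obs();M=rot(o["tool_rot"]);print("tube rim",t,t.mean(0)-o["tool_pos"],ang(t[1]-t[0]))
E
```

```text
[[0.5218 0.0406 0.066 ]
 [0.5702 0.0464 0.066 ]
 [0.5756 0.0128 0.066 ]
 [0.5252 0.0067 0.066 ]] [[ 0.4902  0.0607  0.03  ]
 [ 0.5963  0.0735  0.03  ]
 [ 0.612  -0.0433  0.03  ]
 [ 0.5052 -0.0562  0.03  ]]
jaw w 0.05082985319899682 6.893819651679974 6.890150012769214 slab w 0.10685084057201352 0.10757232846003309 6.887608171663526 7.491452853587688
face [0.5504 0.0097 0.066 ] vise_bed [ 0.5534 -0.0151  0.03  ] gear [ 0.5759 -0.2013  0.03  ] slab mid x [np.float64(-0.00021026111435302282), np.float64(0.0010063024174395705)]
tube rim [[ 0.521  -0.0029  0.2179]
 [ 0.5809  0.0044  0.2179]
 [ 0.5842 -0.0269  0.2179]
 [ 0.5249 -0.0341  0.2179]] [0.0006 0.0003 0.0394] 6.905167346372786
```

The vise measurements agree: jaw width 50.8 mm, yaw 6.9°, and the implied gear centre matches. vise_bed is about (0.553, -0.0145). Lowering.

```bash
python3 -m handwheel '[{"gripper":1,"offset":[-1,1,20],"rotation":[0,0,0]},{"gripper":1,"offset":[-1,1,50],"rotation":[0,0,0]},{"gripper":1,"offset":[-1,1,80],"rotation":[0,0,0]},{"gripper":1,"offset":[-1,1,105],"rotation":[0,0,0]},{"gripper":1,"offset":[-1,1,118],"rotation":[0,0,0]},{"gripper":1,"offset":[-1,1,123],"rotation":[0,0,0]},{"gripper":1,"offset":[-1,1,123],"rotation":[0,0,0]},{"gripper":1,"offset":[-1,1,123],"rotation":[0,0,0]}]'; python3 -c "
from h import *
plan([.5527,-.0146,.0506],6.9)"
```

```text
t: 5.4
tool_pos: [0.5545, -0.0123, 0.0565]
tool_rot: [2.081, 2.352, 0.002]
contact_force: [-0.1, 0.4, -0.6]
opening: 0.0594
grip_force: 43.7
offset [-2.1 -2.1  5.9] rot [0.002  0.0005 0.0016] yaw now 6.99 tcp [ 0.5545 -0.0123  0.0565] t 5.4
```

```bash
python3 -m handwheel '[{"gripper":1,"offset":[-2,-2,2],"rotation":[0,0,0]},{"gripper":1,"offset":[-2,-2,4],"rotation":[0,0,0]},{"gripper":1,"offset":[-2,-2,5],"rotation":[0,0,0]},{"gripper":1,"offset":[-2,-2,5.5],"rotation":[0,0,0]},{"gripper":1,"offset":[-2,-2,6],"rotation":[0,0,0]},{"gripper":1,"offset":[-2,-2,6],"rotation":[0,0,0]},{"gripper":1,"offset":[-2,-2,6],"rotation":[0,0,0]},{"gripper":1,"offset":[-2,-2,6],"rotation":[0,0,0]}]'
```

```text
t: 6.4
tool_pos: [0.5523, -0.0146, 0.0502]
tool_rot: [2.081, 2.352, 0.0]
contact_force: [-3.8, -2.0, 4.8]
opening: 0.0597
grip_force: 44.2
```

```bash
python3 -m handwheel '[{"gripper":0.1,"offset":[0,0,0],"rotation":[0,0,0]},{"gripper":-0.6,"offset":[0,0,0],"rotation":[0,0,0]},{"gripper":-0.6,"offset":[0,0,0],"rotation":[0,0,0]},{"gripper":-0.6,"offset":[0,0,-10],"rotation":[0,0,0]},{"gripper":-0.8,"offset":[0,0,-50],"rotation":[0,0,0]},{"gripper":-0.8,"offset":[0,0,-100],"rotation":[0,0,0]},{"gripper":-0.8,"offset":[0,0,-155],"rotation":[0,0,0]},{"gripper":-0.8,"offset":[0,0,-200],"rotation":[0,0,0]}]'
python3 - <<'E'
from h import *
np.set_printoptions(precision=4,suppress=True)
s=load("scene1");t=load("side1")
print(tri([s,t],[[260.5,147.5],[296.4,261]]))
print("mid z onz",onz(s,[260.5,147.5],.1465),onz(t,[296.4,261],.1465))
plan([.522,-.203,.26],6.9)
d=save("wrist","4"); S=save("scene","4"); T=save("side","4")
cv2.imwrite("pics/m4.png",np.hstack([cv2.resize(d["image"][:,:,::-1],(480,360)),cv2.resize(T["image"][200:310,240:337,::-1],(317,360),interpolation=cv2.INTER_CUBIC)]))
E
```

```text
t: 7.4
tool_pos: [0.5522, -0.0145, 0.2527]
tool_rot: [2.08, 2.351, 0.002]
contact_force: [0.5, 0.5, 0.1]
opening: 0.0769
grip_force: 0.0
[ 0.5231 -0.2018  0.1461]
mid z onz [[ 0.5237 -0.2016  0.1465]] [[ 0.5226 -0.2019  0.1465]]
offset [-183.4  -52.9   -7.4] rot [0.0028 0.0008 0.0016] yaw now 6.99 tcp [ 0.5522 -0.0145  0.2527] t 7.4
```

View pics/m4.png

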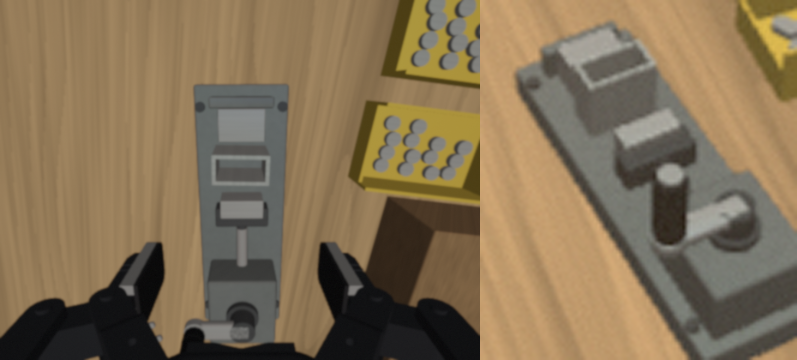

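The tube stands upright and square between the jaws: wrist view (241,168), and the side crop shows it on the bed. The sleeve triangulates to (0.523, -0.202) with mid height 146 mm, as specified. Moving over it.

```bash
python3 -m handwheel '[{"gripper":-0.8,"offset":[-20,-6,-4],"rotation":[0,0,0]},{"gripper":-0.6,"offset":[-55,-16,-7],"rotation":[0,0,0]},{"gripper":-0.4,"offset":[-95,-28,-7],"rotation":[0,0,0]},{"gripper":-0.3,"offset":[-135,-39,-7],"rotation":[0,0,0]},{"gripper":-0.3,"offset":[-165,-47,-7],"rotation":[0,0,0]},{"gripper":-0.3,"offset":[-182,-52,-7],"rotation":[0,0,0]},{"gripper":-0.3,"offset":[-182,-52,-7],"rotation":[0,0,0]},{"gripper":-0.3,"offset":[-182,-52,-7],"rotation":[0,0,0]}]' 60
python3 - <<'E'
from h import *
np.set_printoptions(precision=4,suppress=True)
plan([.523,-.202,.135],6.9)
d=save("wrist","5"); cv2.imwrite("pics/w5.png",cv2.resize(d["image"][:,:,::-1],None,fx=1.4,fy=1.4,interpolation=cv2.INTER_CUBIC))
print(proj(d,[[.523,-.202,.1765],[.5765,-.2007,.12]])*1.4)
E
```

```text
t: 8.55
tool_pos: [0.5224, -0.2005, 0.2559]
tool_rot: [-2.08, -2.353, -0.001]
contact_force: [0.7, 0.1, -1.1]
opening: 0.0554
grip_force: 0.0
offset [ -1.6   0.4 120.9] rot [-0.0003 -0.0009  0.0024] yaw now 7.04 tcp [ 0.5224 -0.2005  0.2559] t 8.55
[[394.0171 322.9669]
 [484.4801 298.4273]]
```

View pics/w5.png

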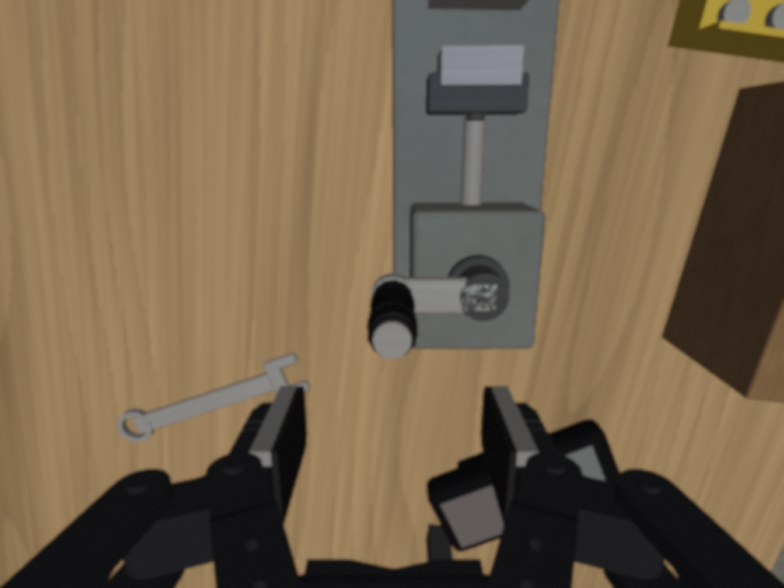

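The wrist view shows the sleeve top at (392,340), the hub top at (481,296) and the arm between them. The spanner (210,395) and scanner (520,480) are clear of the fingers at height.

```bash
python3 - <<'E'
from h import *
np.set_printoptions(precision=4,suppress=True)
d=load("wrist5")
p=lambda u,v,z:onz(d,[[u/1.4-.3,v/1.4-.3]],z)[0]
for z in(.1765,.18):print("sleeve",z,p(392,340,z))
print("sleeve bottom",p(392,288,.115))
for z in(.115,.12):print("hub",z,p(481,297,z))
b=np.array([p(412,206,.085),p(544,208,.085),p(533,349,.085)]);print(b,(b[0]+b[2])/2)
E
```

```text
sleeve 0.1765 [ 0.5229 -0.2106  0.1765]
sleeve 0.18 [ 0.5227 -0.2092  0.18  ]
sleeve bottom [ 0.5216 -0.2022  0.115 ]
hub 0.115 [ 0.5751 -0.2013  0.115 ]
hub 0.12 [ 0.574  -0.1999  0.12  ]
[[ 0.5285 -0.1565  0.085 ]
 [ 0.6105 -0.1476  0.085 ]
 [ 0.6236 -0.242   0.085 ]] [ 0.5761 -0.1992  0.085 ]
```

```bash
python3 - <<'E'
from h import *
np.set_printoptions(precision=4,suppress=True)
d=load("wrist5");t=load("side1");s=load("scene1")
print(tri([d,t],[[392/1.4-.3,340/1.4-.3],[240+211/3.6-.36,200+188/3.6-.36]]))
for m,z in(((.5222,-.2018),.1465),((.5222,-.2018),.1765),((.5222,-.2018),.19)):
  print(z,proj(d,[[*m,z]])*1.4,proj(t,[[*m,z]]),proj(s,[[*m,z]]))
E
```

```text
[ 0.5233 -0.2074  0.1851]
0.1465 [[392.5107 303.1609]] [[296.2137 261.0157]] [[260.889  147.2619]]
0.1765 [[392.4014 322.3815]] [[296.4505 252.6823]] [[260.6632 140.3743]]
0.19 [[392.3431 332.633 ]] [[296.5602 248.8188]] [[260.5588 137.1908]]
```

```bash
python3 -m handwheel '[{"gripper":-0.3,"offset":[-2,0,20],"rotation":[0,0,0]},{"gripper":-0.3,"offset":[-2,0,50],"rotation":[0,0,0]},{"gripper":-0.3,"offset":[-2,0,80],"rotation":[0,0,0]},{"gripper":-0.3,"offset":[-2,0,105],"rotation":[0,0,0]},{"gripper":-0.3,"offset":[-2,0,117],"rotation":[0,0,0]},{"gripper":-0.3,"offset":[-2,0,120],"rotation":[0,0,0]},{"gripper":-0.3,"offset":[-2,0,120],"rotation":[0,0,0]},{"gripper":-0.3,"offset":[-2,0,120],"rotation":[0,0,0]}]' 40
python3 -m handwheel '[{"gripper":0.1,"offset":[0,0,0],"rotation":[0,0,0]},{"gripper":0.3,"offset":[0,0,0],"rotation":[0,0,0]},{"gripper":0.4,"offset":[0,0,0],"rotation":[0,0,0]},{"gripper":1,"offset":[0,0,0],"rotation":[0,0,0]},{"gripper":1,"offset":[0,0,0],"rotation":[0,0,0]},{"gripper":1,"offset":[0,0,0],"rotation":[0,0,0]},{"gripper":1,"offset":[0,0,0],"rotation":[0,0,0]},{"gripper":1,"offset":[0,0,0],"rotation":[0,0,0]}]' 40
```

```text
t: 9.6
tool_pos: [0.5234, -0.2038, 0.1376]
tool_rot: [2.08, 2.351, 0.001]
contact_force: [-0.1, -0.1, -1.0]
opening: 0.0552
grip_force: 0.0
t: 10.6
tool_pos: [0.5221, -0.2036, 0.1367]
tool_rot: [-2.081, -2.352, 0.002]
contact_force: [-5.7, -0.3, 5.5]
opening: 0.0242
grip_force: 39.1
```

Gripped, with only about 6 N of side load. The sleeve x implies a radius of about 54.5 mm, matching the 55 mm spec. Computing the arc shifts.

```bash
cat >> h.py <<'E'
def arc(a,step,n=8,r=55):
    "rows of tool offset from crank angle a (deg, vise frame, falling)"
    k=np.radians(a-step*np.arange(1,n+1)); A=np.radians(a)
    print(a,np.round(np.c_[r*(np.sin(k)-np.sin(A)),r*(np.cos(k)-np.cos(A))],1).tolist())
def st():
    o=ctrl.get_obs(); p=o["tool_pos"]-np.array([.5762,-.2005,0]); a=np.radians(6.95); F=o["contact_force"]
    X=p[0]*np.cos(a)+p[1]*np.sin(a); Y=-p[0]*np.sin(a)+p[1]*np.cos(a); ph=np.arctan2(Y,X)
    fx=F[0]*np.cos(a)+F[1]*np.sin(a); fy=-F[0]*np.sin(a)+F[1]*np.cos(a)
    print("ang",round(np.degrees(ph),1),"r",round(1e3*np.hypot(X,Y),1),"Frad",round(fx*np.cos(ph)+fy*np.sin(ph),1),"drag",round(-(fx*np.sin(ph)-fy*np.cos(ph))*-1*-1,1),"Fz",round(F[2],1),"z",round(o["tool_pos"][2],4),"grip",round(o["grip_force"],1),round(o["opening"],4),"t",round(o["t"],2))
E
python3 -c "
from h import *
st()
arc(175,5)
for a in (135,90,45,0,-45,-90,-135): arc(a,5.625)"
```

```text
ang 176.4 r 54.2 Frad 5.7 drag -0.0 Fz 5.5 z 0.1367 grip 39.1 0.0242 t 10.6
175 [[4.8, 0.6], [9.4, 1.7], [14.0, 3.1], [18.5, 4.9], [22.7, 7.2], [26.8, 9.7], [30.6, 12.7], [34.1, 15.9]]
135 [[3.6, 4.0], [6.8, 8.3], [9.6, 13.0], [11.9, 17.8], [13.7, 22.9], [15.1, 28.2], [15.8, 33.5], [16.1, 38.9]]
90 [[-0.3, 5.4], [-1.1, 10.7], [-2.4, 16.0], [-4.2, 21.0], [-6.5, 25.9], [-9.3, 30.6], [-12.5, 34.9], [-16.1, 38.9]]
45 [[-4.0, 3.6], [-8.3, 6.8], [-13.0, 9.6], [-17.8, 11.9], [-22.9, 13.7], [-28.2, 15.1], [-33.5, 15.8], [-38.9, 16.1]]
0 [[-5.4, -0.3], [-10.7, -1.1], [-16.0, -2.4], [-21.0, -4.2], [-25.9, -6.5], [-30.6, -9.3], [-34.9, -12.5], [-38.9, -16.1]]
-45 [[-3.6, -4.0], [-6.8, -8.3], [-9.6, -13.0], [-11.9, -17.8], [-13.7, -22.9], [-15.1, -28.2], [-15.8, -33.5], [-16.1, -38.9]]
-90 [[0.3, -5.4], [1.1, -10.7], [2.4, -16.0], [4.2, -21.0], [6.5, -25.9], [9.3, -30.6], [12.5, -34.9], [16.1, -38.9]]
-135 [[4.0, -3.6], [8.3, -6.8], [13.0, -9.6], [17.8, -11.9], [22.9, -13.7], [28.2, -15.1], [33.5, -15.8], [38.9, -16.1]]
```

```bash
python3 -m handwheel '[{"gripper":1,"offset":[4.8,0.6,0],"rotation":[0,0,0]},{"gripper":1,"offset":[9.4,1.7,0],"rotation":[0,0,0]},{"gripper":1,"offset":[14,3.1,0],"rotation":[0,0,0]},{"gripper":1,"offset":[18.5,4.9,0],"rotation":[0,0,0]},{"gripper":1,"offset":[22.7,7.2,0],"rotation":[0,0,0]},{"gripper":1,"offset":[26.8,9.7,0],"rotation":[0,0,0]},{"gripper":1,"offset":[30.6,12.7,0],"rotation":[0,0,0]},{"gripper":1,"offset":[34.1,15.9,0],"rotation":[0,0,0]}]' 60; python3 -c "
from h import *
st()"
```

```text
t: 11.6
tool_pos: [0.531, -0.1666, 0.1367]
tool_rot: [-2.076, -2.346, 0.006]
contact_force: [-18.1, 4.5, 12.0]
opening: 0.0238
grip_force: 59.7
ang 136.2 r 56.5 Frad 17.2 drag 7.3 Fz 12.0 z 0.1367 grip 59.7 0.0238 t 11.6
```

```bash
python3 -m handwheel '[{"gripper":1,"offset":[3.8,3.5,-0.5],"rotation":[0,0,0]},{"gripper":1,"offset":[7.1,7.3,-1],"rotation":[0,0,0]},{"gripper":1,"offset":[10,11.5,-1],"rotation":[0,0,0]},{"gripper":1,"offset":[12.3,16.3,-1],"rotation":[0,0,0]},{"gripper":1,"offset":[14.1,21.4,-1],"rotation":[0,0,0]},{"gripper":1,"offset":[15.5,26.7,-1],"rotation":[0,0,0]},{"gripper":1,"offset":[16.2,32,-1],"rotation":[0,0,0]},{"gripper":1,"offset":[16.5,37.4,-1],"rotation":[0,0,0]}]' 60; python3 -c "
from h import *
st()"
```

```text
t: 12.6
tool_pos: [0.568, -0.1426, 0.1368]
tool_rot: [-2.075, -2.347, -0.005]
contact_force: [-7.0, 12.7, 6.1]
opening: 0.024
grip_force: 58.9
ang 91.1 r 58.4 Frad 13.6 drag 5.2 Fz 6.1 z 0.1368 grip 58.9 0.024 t 12.6
```

```bash
python3 -m handwheel '[{"gripper":1,"offset":[0.3,5.4,-0.5],"rotation":[0,0,0]},{"gripper":1,"offset":[0.2,10.7,-0.5],"rotation":[0,0,0]},{"gripper":1,"offset":[-0.6,16,-0.5],"rotation":[0,0,0]},{"gripper":1,"offset":[-2.3,21,-0.5],"rotation":[0,0,0]},{"gripper":1,"offset":[-4.5,25.9,-0.5],"rotation":[0,0,0]},{"gripper":1,"offset":[-7.3,30.6,-0.5],"rotation":[0,0,0]},{"gripper":1,"offset":[-10.5,34.9,-0.5],"rotation":[0,0,0]},{"gripper":1,"offset":[-14.1,38.9,-0.5],"rotation":[0,0,0]}]' 60; python3 -c "
from h import *
st()"
```

```text
t: 13.6
tool_pos: [0.6098, -0.1531, 0.1368]
tool_rot: [-2.078, -2.35, -0.006]
contact_force: [-1.2, 7.7, -0.8]
opening: 0.0234
grip_force: 58.6
ang 47.7 r 58.1 Frad 5.6 drag 5.4 Fz -0.8 z 0.1368 grip 58.6 0.0234 t 13.6
```

```bash
python3 -m handwheel '[{"gripper":1,"offset":[-3.8,3.6,0],"rotation":[0,0,0]},{"gripper":1,"offset":[-8,6.8,0],"rotation":[0,0,0]},{"gripper":1,"offset":[-12.5,9.6,0],"rotation":[0,0,0]},{"gripper":1,"offset":[-17.3,11.9,0],"rotation":[0,0,0]},{"gripper":1,"offset":[-22.4,13.7,0],"rotation":[0,0,0]},{"gripper":1,"offset":[-27.7,15.1,0],"rotation":[0,0,0]},{"gripper":1,"offset":[-33,15.8,0],"rotation":[0,0,0]},{"gripper":1,"offset":[-38.4,16.1,0],"rotation":[0,0,0]}]' 60; python3 -c "
from h import *
st()"
```

```text
t: 14.6
tool_pos: [0.6311, -0.19, 0.1368]
tool_rot: [-2.08, -2.352, -0.006]
contact_force: [1.6, 5.4, -1.2]
opening: 0.024
grip_force: 58.8
ang 3.9 r 55.8 Frad 2.6 drag 5.0 Fz -1.2 z 0.1368 grip 58.8 0.024 t 14.6
```

```bash
python3 -m handwheel '[{"gripper":1,"offset":[-5.4,-0.3,0],"rotation":[0,0,0]},{"gripper":1,"offset":[-10.7,-1.1,0],"rotation":[0,0,0]},{"gripper":1,"offset":[-16,-2.4,0],"rotation":[0,0,0]},{"gripper":1,"offset":[-21,-4.2,0],"rotation":[0,0,0]},{"gripper":1,"offset":[-25.9,-6.5,0],"rotation":[0,0,0]},{"gripper":1,"offset":[-30.6,-9.3,0],"rotation":[0,0,0]},{"gripper":1,"offset":[-34.9,-12.5,0],"rotation":[0,0,0]},{"gripper":1,"offset":[-38.9,-16.1,0],"rotation":[0,0,0]}]' 60; python3 -c "
from h import *
st()
arc(-45,3.75);arc(-75,3.75);arc(-105,3);arc(-129,3);arc(-153,2)"
```

```text
t: 15.6
tool_pos: [0.6198, -0.2308, 0.1368]
tool_rot: [-2.08, -2.352, -0.006]
contact_force: [1.4, 5.4, -0.9]
opening: 0.0237
grip_force: 58.8
ang -41.7 r 53.1 Frad -2.0 drag 5.2 Fz -0.9 z 0.1368 grip 58.8 0.0237 t 15.6
-45 [[-2.5, -2.6], [-4.7, -5.4], [-6.8, -8.3], [-8.7, -11.4], [-10.4, -14.6], [-11.9, -17.8], [-13.2, -21.2], [-14.2, -24.7]]
-75 [[-0.8, -3.5], [-1.4, -7.1], [-1.8, -10.6], [-1.9, -14.2], [-1.8, -17.8], [-1.4, -21.4], [-0.8, -25.0], [0.0, -28.5]]
-105 [[0.8, -2.8], [1.8, -5.5], [2.9, -8.1], [4.1, -10.7], [5.5, -13.3], [7.0, -15.7], [8.6, -18.1], [10.4, -20.4]]
-129 [[1.9, -2.2], [3.9, -4.3], [5.9, -6.3], [8.1, -8.1], [10.4, -9.9], [12.8, -11.5], [15.2, -13.0], [17.8, -14.4]]
-153 [[1.7, -0.8], [3.5, -1.6], [5.3, -2.3], [7.1, -3.0], [8.9, -3.6], [10.7, -4.1], [12.6, -4.6], [14.5, -5.0]]
```

Running drag is a steady ~5.2 N. Continuing, now slower.

```bash
python3 -m handwheel '[{"gripper":1,"offset":[-2.5,-2.6,0],"rotation":[0,0,0]},{"gripper":1,"offset":[-4.7,-5.4,0],"rotation":[0,0,0]},{"gripper":1,"offset":[-6.8,-8.3,0],"rotation":[0,0,0]},{"gripper":1,"offset":[-8.7,-11.4,0],"rotation":[0,0,0]},{"gripper":1,"offset":[-10.4,-14.6,0],"rotation":[0,0,0]},{"gripper":1,"offset":[-11.9,-17.8,0],"rotation":[0,0,0]},{"gripper":1,"offset":[-13.2,-21.2,0],"rotation":[0,0,0]},{"gripper":1,"offset":[-14.2,-24.7,0],"rotation":[0,0,0]}]' 60; python3 -c "
from h import *
st()"
```

```text
t: 16.6
tool_pos: [0.5973, -0.2477, 0.1368]
tool_rot: [-2.081, -2.353, -0.007]
contact_force: [3.0, 5.5, -1.3]
opening: 0.0239
grip_force: 58.8
ang -72.9 r 51.7 Frad -3.8 drag 5.0 Fz -1.3 z 0.1368 grip 58.8 0.0239 t 16.6
```

```bash
python3 -m handwheel '[{"gripper":1,"offset":[-0.8,-3.5,0],"rotation":[0,0,0]},{"gripper":1,"offset":[-1.4,-7.1,0],"rotation":[0,0,0]},{"gripper":1,"offset":[-1.8,-10.6,0],"rotation":[0,0,0]},{"gripper":1,"offset":[-1.9,-14.2,0],"rotation":[0,0,0]},{"gripper":1,"offset":[-1.8,-17.8,0],"rotation":[0,0,0]},{"gripper":1,"offset":[-1.4,-21.4,0],"rotation":[0,0,0]},{"gripper":1,"offset":[-0.8,-25,0],"rotation":[0,0,0]},{"gripper":1,"offset":[0,-28.5,0],"rotation":[0,0,0]}]' 60; python3 - <<'E'
from h import *
st()
T=save("side","6");s=save("scene","6")
cv2.imwrite("pics/m6.png",np.hstack([crop(T,240,200,340,290,4),crop(s,240,170,335,260,4)]))
E
```

```text
t: 17.6
tool_pos: [0.5695, -0.2514, 0.1368]
tool_rot: [2.081, 2.353, 0.008]
contact_force: [5.7, 3.7, -2.6]
opening: 0.0238
grip_force: 58.9
ang -104.5 r 51.3 Frad -4.4 drag 5.2 Fz -2.6 z 0.1368 grip 58.9 0.0238 t 17.6
```

View pics/m6.png

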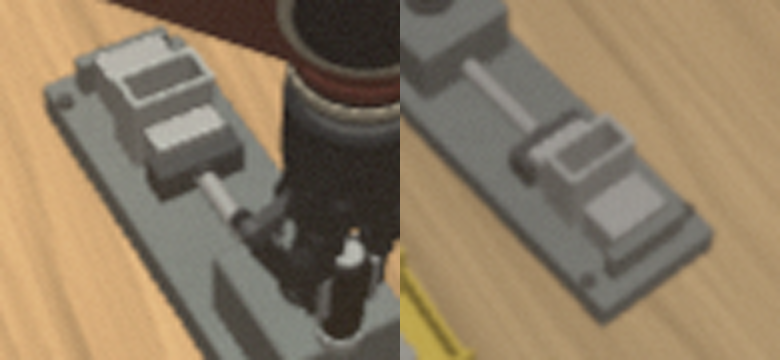

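The tube is upright and the jaw is just reaching it: side crop (160,90), scene crop (585,165). Now 16° per call, checking the drag each time.

```bash
python3 -m handwheel '[{"gripper":1,"offset":[0.5,-1.9,0],"rotation":[0,0,0]},{"gripper":1,"offset":[1.1,-3.7,0],"rotation":[0,0,0]},{"gripper":1,"offset":[1.8,-5.5,0],"rotation":[0,0,0]},{"gripper":1,"offset":[2.5,-7.2,0],"rotation":[0,0,0]},{"gripper":1,"offset":[3.3,-9,0],"rotation":[0,0,0]},{"gripper":1,"offset":[4.1,-10.7,0],"rotation":[0,0,0]},{"gripper":1,"offset":[5,-12.4,0],"rotation":[0,0,0]},{"gripper":1,"offset":[6,-14.1,0],"rotation":[0,0,0]}]' 60; python3 -c "
from h import *
st()
for a in (-121,-137,-153,-169,-185):arc(a,2)"
```

```text
t: 18.7
tool_pos: [0.5551, -0.2475, 0.1368]
tool_rot: [2.08, 2.352, 0.008]
contact_force: [6.0, 2.7, -4.3]
opening: 0.0235
grip_force: 58.9
ang -121.2 r 51.5 Frad -4.9 drag 4.4 Fz -4.3 z 0.1368 grip 58.9 0.0235 t 18.7
-121 [[1.0, -1.6], [2.1, -3.2], [3.2, -4.8], [4.4, -6.3], [5.6, -7.8], [6.9, -9.2], [8.3, -10.6], [9.6, -11.9]]
-137 [[1.4, -1.3], [2.9, -2.5], [4.4, -3.7], [6.0, -4.8], [7.6, -5.9], [9.2, -6.9], [10.8, -7.9], [12.5, -8.8]]
-153 [[1.7, -0.8], [3.5, -1.6], [5.3, -2.3], [7.1, -3.0], [8.9, -3.6], [10.7, -4.1], [12.6, -4.6], [14.5, -5.0]]
-169 [[1.9, -0.3], [3.8, -0.6], [5.7, -0.8], [7.6, -0.9], [9.5, -1.0], [11.5, -1.0], [13.4, -0.9], [15.3, -0.8]]
-185 [[1.9, 0.2], [3.8, 0.5], [5.7, 0.8], [7.6, 1.2], [9.4, 1.7], [11.3, 2.2], [13.1, 2.8], [14.9, 3.4]]
```

```bash
sed -i 's/+p\[1\]\*np.cos(a); ph/+p[1]*np.cos(a)-.0034; ph/' h.py; python3 -c "
from h import *
st()"; python3 -m handwheel '[{"gripper":1,"offset":[1,-1.6,0],"rotation":[0,0,0]},{"gripper":1,"offset":[2.1,-3.2,0],"rotation":[0,0,0]},{"gripper":1,"offset":[3.2,-4.8,0],"rotation":[0,0,0]},{"gripper":1,"offset":[4.4,-6.3,0],"rotation":[0,0,0]},{"gripper":1,"offset":[5.6,-7.8,0],"rotation":[0,0,0]},{"gripper":1,"offset":[6.9,-9.2,0],"rotation":[0,0,0]},{"gripper":1,"offset":[8.3,-10.6,0],"rotation":[0,0,0]},{"gripper":1,"offset":[9.6,-11.9,0],"rotation":[0,0,0]}]' 60; python3 -c "
from h import *
st()"
```

```text
ang -119.3 r 54.5 Frad -4.8 drag 4.5 Fz -4.3 z 0.1368 grip 58.9 0.0235 t 18.7
t: 19.7
tool_pos: [0.5422, -0.2399, 0.1368]
tool_rot: [2.08, 2.351, 0.007]
contact_force: [6.6, 1.9, -5.2]
opening: 0.0238
grip_force: 59.0
ang -135.1 r 54.4 Frad -5.6 drag 4.0 Fz -5.2 z 0.1368 grip 59.0 0.0238 t 19.7
```

```bash
python3 -m handwheel '[{"gripper":1,"offset":[1.4,-1.2,0.2],"rotation":[0,0,0]},{"gripper":1,"offset":[2.9,-2.3,0.4],"rotation":[0,0,0]},{"gripper":1,"offset":[4.4,-3.4,0.5],"rotation":[0,0,0]},{"gripper":1,"offset":[6,-4.4,0.5],"rotation":[0,0,0]},{"gripper":1,"offset":[7.6,-5.4,0.5],"rotation":[0,0,0]},{"gripper":1,"offset":[9.2,-6.4,0.5],"rotation":[0,0,0]},{"gripper":1,"offset":[10.8,-7.4,0.5],"rotation":[0,0,0]},{"gripper":1,"offset":[12.5,-8.3,0.5],"rotation":[0,0,0]}]' 60; python3 -c "
from h import *
st()"
```

```text
t: 20.7
tool_pos: [0.5323, -0.2296, 0.1368]
tool_rot: [2.079, 2.35, 0.004]
contact_force: [5.6, -2.4, -5.3]
opening: 0.0236
grip_force: 59.1
ang -150.2 r 54.2 Frad -3.0 drag 5.3 Fz -5.3 z 0.1368 grip 59.1 0.0236 t 20.7
```

```bash
python3 -m handwheel '[{"gripper":1,"offset":[0.9,-0.4,0.2],"rotation":[0,0,0]},{"gripper":1,"offset":[1.7,-0.8,0.4],"rotation":[0,0,0]},{"gripper":1,"offset":[2.6,-1.2,0.5],"rotation":[0,0,0]},{"gripper":1,"offset":[3.5,-1.5,0.5],"rotation":[0,0,0]},{"gripper":1,"offset":[4.4,-1.9,0.5],"rotation":[0,0,0]},{"gripper":1,"offset":[5.3,-2.2,0.5],"rotation":[0,0,0]},{"gripper":1,"offset":[6.2,-2.5,0.5],"rotation":[0,0,0]},{"gripper":1,"offset":[7.1,-2.8,0.5],"rotation":[0,0,0]}]' 60; python3 -c "
from h import *
st()
for a in (-161,-169,-177,-185):arc(a,1)"
```

```text
t: 21.7
tool_pos: [0.5285, -0.2236, 0.1368]
tool_rot: [2.079, 2.349, 0.002]
contact_force: [4.3, -3.4, -2.0]
opening: 0.0237
grip_force: 59.2
ang -157.7 r 54.2 Frad -2.0 drag 5.1 Fz -2.0 z 0.1368 grip 59.2 0.0237 t 21.7
-161 [[0.9, -0.3], [1.8, -0.6], [2.7, -0.9], [3.7, -1.1], [4.6, -1.4], [5.5, -1.6], [6.5, -1.8], [7.4, -2.0]]
-169 [[0.9, -0.2], [1.9, -0.3], [2.8, -0.5], [3.8, -0.6], [4.7, -0.7], [5.7, -0.8], [6.7, -0.9], [7.6, -0.9]]
-177 [[1.0, -0.0], [1.9, -0.1], [2.9, -0.1], [3.8, -0.1], [4.8, -0.0], [5.8, 0.0], [6.7, 0.1], [7.7, 0.1]]
-185 [[1.0, 0.1], [1.9, 0.2], [2.9, 0.3], [3.8, 0.5], [4.8, 0.6], [5.7, 0.8], [6.6, 1.0], [7.6, 1.2]]
```

Still running drag, so not clamped yet.

```bash
python3 -m handwheel '[{"gripper":1,"offset":[0.9,-0.3,0],"rotation":[0,0,0]},{"gripper":1,"offset":[1.8,-0.6,0],"rotation":[0,0,0]},{"gripper":1,"offset":[2.7,-0.9,0],"rotation":[0,0,0]},{"gripper":1,"offset":[3.7,-1.1,0],"rotation":[0,0,0]},{"gripper":1,"offset":[4.6,-1.4,0],"rotation":[0,0,0]},{"gripper":1,"offset":[5.5,-1.6,0],"rotation":[0,0,0]},{"gripper":1,"offset":[6.5,-1.8,0],"rotation":[0,0,0]},{"gripper":1,"offset":[7.4,-1.9,0],"rotation":[0,0,0]}]' 60; python3 -c "
from h import *
st()"
```

```text
t: 22.7
tool_pos: [0.5253, -0.2169, 0.1368]
tool_rot: [2.079, 2.349, 0.001]
contact_force: [2.8, -4.2, -2.8]
opening: 0.0239
grip_force: 59.3
ang -165.6 r 54.2 Frad -1.1 drag 4.9 Fz -2.8 z 0.1368 grip 59.3 0.0239 t 22.7
```

```bash
python3 -m handwheel '[{"gripper":1,"offset":[0.9,-0.1,0],"rotation":[0,0,0]},{"gripper":1,"offset":[1.9,-0.2,0],"rotation":[0,0,0]},{"gripper":1,"offset":[2.8,-0.4,0],"rotation":[0,0,0]},{"gripper":1,"offset":[3.8,-0.5,0],"rotation":[0,0,0]},{"gripper":1,"offset":[4.7,-0.6,0],"rotation":[0,0,0]},{"gripper":1,"offset":[5.7,-0.7,0],"rotation":[0,0,0]},{"gripper":1,"offset":[6.7,-0.8,0],"rotation":[0,0,0]},{"gripper":1,"offset":[7.6,-0.8,0],"rotation":[0,0,0]}]' 60; python3 -c "
from h import *
st()"
```

```text
t: 23.7
tool_pos: [0.5231, -0.2096, 0.1367]
tool_rot: [2.08, 2.35, -0.001]
contact_force: [0.8, -4.7, -1.0]
opening: 0.0237
grip_force: 59.4
ang -173.6 r 54.1 Frad 0.3 drag 4.8 Fz -1.0 z 0.1367 grip 59.4 0.0237 t 23.7
```

```bash
python3 -m handwheel '[{"gripper":1,"offset":[1,-0.1,0],"rotation":[0,0,0]},{"gripper":1,"offset":[1.9,-0.2,0],"rotation":[0,0,0]},{"gripper":1,"offset":[2.9,-0.2,0],"rotation":[0,0,0]},{"gripper":1,"offset":[3.8,-0.2,0],"rotation":[0,0,0]},{"gripper":1,"offset":[4.8,-0.2,0],"rotation":[0,0,0]},{"gripper":1,"offset":[5.8,-0.2,0],"rotation":[0,0,0]},{"gripper":1,"offset":[6.7,-0.2,0],"rotation":[0,0,0]},{"gripper":1,"offset":[7.7,-0.1,0],"rotation":[0,0,0]}]' 60; python3 -c "
from h import *
st()"
```

```text
t: 24.7
tool_pos: [0.5218, -0.2018, 0.1368]
tool_rot: [2.08, 2.35, -0.002]
contact_force: [-0.1, -4.4, -1.2]
opening: 0.0233
grip_force: 59.4
ang 178.0 r 54.2 Frad 0.5 drag 4.4 Fz -1.2 z 0.1368 grip 59.4 0.0233 t 24.7
```

```bash
python3 -m handwheel '[{"gripper":1,"offset":[1,0,0],"rotation":[0,0,0]},{"gripper":1,"offset":[1.9,0.1,0],"rotation":[0,0,0]},{"gripper":1,"offset":[2.9,0.2,0],"rotation":[0,0,0]},{"gripper":1,"offset":[3.8,0.3,0],"rotation":[0,0,0]},{"gripper":1,"offset":[4.8,0.4,0],"rotation":[0,0,0]},{"gripper":1,"offset":[5.7,0.6,0],"rotation":[0,0,0]},{"gripper":1,"offset":[6.6,0.8,0],"rotation":[0,0,0]},{"gripper":1,"offset":[7.6,1,0],"rotation":[0,0,0]}]' 60; python3 -c "
from h import *
st()
arc(-191,1);arc(-199,1);arc(-207,1)
T=save('side','7')"
```

```text
t: 25.7
tool_pos: [0.5216, -0.1942, 0.1368]
tool_rot: [2.081, 2.351, -0.002]
contact_force: [0.2, -6.7, -1.4]
opening: 0.0237
grip_force: 59.5
ang 169.9 r 54.3 Frad -0.6 drag 6.7 Fz -1.4 z 0.1368 grip 59.5 0.0237 t 25.7
-191 [[0.9, 0.2], [1.9, 0.4], [2.8, 0.6], [3.7, 0.9], [4.7, 1.1], [5.6, 1.4], [6.5, 1.7], [7.4, 2.0]]
-199 [[0.9, 0.3], [1.8, 0.7], [2.7, 1.0], [3.6, 1.4], [4.5, 1.8], [5.3, 2.2], [6.2, 2.6], [7.1, 3.0]]
-207 [[0.9, 0.4], [1.7, 0.9], [2.5, 1.4], [3.4, 1.9], [4.2, 2.4], [5.0, 2.9], [5.8, 3.4], [6.6, 4.0]]
```

The drag is rising (4.4→6.7 N), so the tube is being pinched. Half steps now.

```bash
python3 -m handwheel '[{"gripper":1,"offset":[0.5,0.1,0],"rotation":[0,0,0]},{"gripper":1,"offset":[0.9,0.2,0],"rotation":[0,0,0]},{"gripper":1,"offset":[1.4,0.3,0],"rotation":[0,0,0]},{"gripper":1,"offset":[1.9,0.4,0],"rotation":[0,0,0]},{"gripper":1,"offset":[2.4,0.5,0],"rotation":[0,0,0]},{"gripper":1,"offset":[2.8,0.6,0],"rotation":[0,0,0]},{"gripper":1,"offset":[3.3,0.7,0],"rotation":[0,0,0]},{"gripper":1,"offset":[3.7,0.9,0],"rotation":[0,0,0]}]' 60; python3 -c "
from h import *
st()"
```

```text
t: 26.75
tool_pos: [0.5219, -0.1907, 0.1368]
tool_rot: [2.081, 2.351, -0.004]
contact_force: [-1.3, -6.9, -2.0]
opening: 0.0237
grip_force: 59.5
ang 166.3 r 54.3 Frad 0.5 drag 7.0 Fz -2.0 z 0.1368 grip 59.5 0.0237 t 26.75
```

```bash
python3 -m handwheel '[{"gripper":1,"offset":[0.5,0.1,0],"rotation":[0,0,0]},{"gripper":1,"offset":[0.9,0.3,0],"rotation":[0,0,0]},{"gripper":1,"offset":[1.4,0.4,0],"rotation":[0,0,0]},{"gripper":1,"offset":[1.8,0.6,0],"rotation":[0,0,0]},{"gripper":1,"offset":[2.3,0.7,0],"rotation":[0,0,0]},{"gripper":1,"offset":[2.8,0.9,0],"rotation":[0,0,0]},{"gripper":1,"offset":[3.2,1,0],"rotation":[0,0,0]},{"gripper":1,"offset":[3.6,1.2,0],"rotation":[0,0,0]}]' 60; python3 -c "
from h import *
st()"
```

```text
t: 27.75
tool_pos: [0.5224, -0.1873, 0.1368]
tool_rot: [2.081, 2.351, -0.005]
contact_force: [-2.8, -7.1, -0.2]
opening: 0.0236
grip_force: 59.5
ang 162.6 r 54.3 Frad 1.4 drag 7.5 Fz -0.2 z 0.1368 grip 59.5 0.0236 t 27.75
```

```bash
python3 -m handwheel '[{"gripper":1,"offset":[0.5,0.2,0],"rotation":[0,0,0]},{"gripper":1,"offset":[0.9,0.3,0],"rotation":[0,0,0]},{"gripper":1,"offset":[1.4,0.5,0],"rotation":[0,0,0]},{"gripper":1,"offset":[1.8,0.7,0],"rotation":[0,0,0]},{"gripper":1,"offset":[2.3,0.8,0],"rotation":[0,0,0]},{"gripper":1,"offset":[2.7,1,0],"rotation":[0,0,0]},{"gripper":1,"offset":[3.2,1.2,0],"rotation":[0,0,0]},{"gripper":1,"offset":[3.6,1.4,0],"rotation":[0,0,0]}]' 60; python3 -c "
from h import *
st()"
```

```text
t: 28.75
tool_pos: [0.5231, -0.1838, 0.1368]
tool_rot: [2.081, 2.351, -0.006]
contact_force: [-1.8, -8.2, 0.2]
opening: 0.0235
grip_force: 59.6
ang 158.8 r 54.3 Frad -0.2 drag 8.4 Fz 0.2 z 0.1368 grip 59.6 0.0235 t 28.75
```

```bash
python3 -m handwheel '[{"gripper":1,"offset":[0.3,0.1,0],"rotation":[0,0,0]},{"gripper":1,"offset":[0.6,0.2,0],"rotation":[0,0,0]},{"gripper":1,"offset":[0.9,0.3,0],"rotation":[0,0,0]},{"gripper":1,"offset":[1.1,0.4,0],"rotation":[0,0,0]},{"gripper":1,"offset":[1.3,0.5,0],"rotation":[0,0,0]},{"gripper":1,"offset":[1.5,0.6,0],"rotation":[0,0,0]},{"gripper":1,"offset":[1.7,0.7,0],"rotation":[0,0,0]},{"gripper":1,"offset":[1.9,0.8,0],"rotation":[0,0,0]}]' 60; python3 -c "
from h import *
st()"
```

```text
t: 29.75
tool_pos: [0.5236, -0.182, 0.1368]
tool_rot: [2.081, 2.351, -0.007]
contact_force: [-3.8, -8.5, -0.4]
opening: 0.0236
grip_force: 59.6
ang 156.9 r 54.4 Frad 1.3 drag 9.3 Fz -0.4 z 0.1368 grip 59.6 0.0236 t 29.75
```

The handle is about 4 N above its running drag, so I stop here, open the gripper and retreat straight up.

```bash
python3 -m handwheel '[{"gripper":0.2,"offset":[0,0,0],"rotation":[0,0,0]},{"gripper":-0.3,"offset":[0,0,0],"rotation":[0,0,0]},{"gripper":-0.3,"offset":[0,0,0],"rotation":[0,0,0]},{"gripper":-0.3,"offset":[0,0,0],"rotation":[0,0,0]},{"gripper":-0.3,"offset":[0,0,-15],"rotation":[0,0,0]},{"gripper":-0.3,"offset":[0,0,-50],"rotation":[0,0,0]},{"gripper":-0.3,"offset":[0,0,-100],"rotation":[0,0,0]},{"gripper":-0.3,"offset":[0,0,-140],"rotation":[0,0,0]}]' 60
python3 - <<'E'
from h import *
T=save("side","8");s=save("scene","8");w=save("wrist","8")
cv2.imwrite("pics/m8.png",np.hstack([crop(T,240,200,340,290,4),crop(w,180,0,480,270,4/3)]))
E
```

```text
t: 30.75
tool_pos: [0.5246, -0.1799, 0.2804]
tool_rot: [2.08, 2.351, 0.001]
contact_force: [0.0, 0.5, 0.1]
opening: 0.0553
grip_force: 0.0
```

View pics/m8.png

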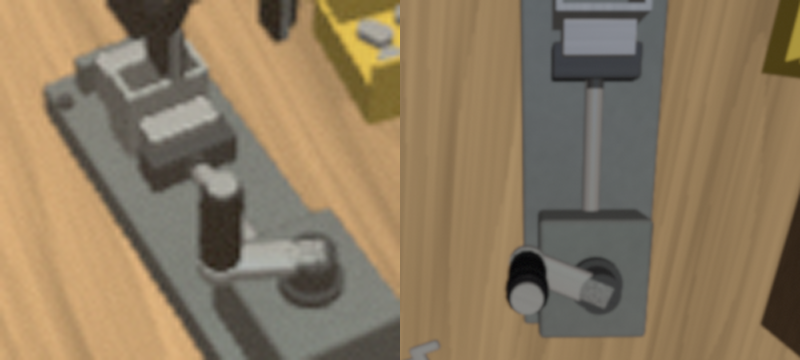

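The pictures show the tube upright and square, held between both jaws (side crop (150,75), wrist crop (602,5)). The sleeve is free and the gripper is clear above it. Handing in.

```bash
python3 -c "
from h import *
print(ctrl.finish_job())"
```

```text
the job is handed in; nothing more can be done
None
```

The tube stands upright on the vise bed and is clamped between both jaws, with the handle stopped about 4 N above its running drag; the sleeve was held throughout, then released, and the job was handed in at about 31 s.

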